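# Return the glaze jars to the rack by their test tiles

## Robot

A 6-joint arm with a two-finger parallel gripper is mounted at the origin on the work surface. World frame = base frame: x ahead of the robot, y to its left, z up, the work surface at z = 0. Lengths are in m, angles in rad, forces in N, time in s.
With the tool pointing down it reaches from about 0.35 to 0.975 m from the base axis. Payload 4.9 kg.
Tool frame: the origin (TCP) lies on the centre line of the jaws, within the pads' length; the fingertips stand manip.tip_reach ahead of it and the grasp point (between the pads) is the TCP (manip.tip_reach is the distance from the TCP to the fingertips, in m); z points along the fingers, y is the line along which they close (so a half turn about z gives the same grasp; the last joint's range is limited). The gripper opens to 85 mm and grips with 20 to 120 N. Pads are 22 mm wide; open, the fingers measure 114 mm over their backs; the gripper's body (76 mm by 85 mm) begins 54 mm behind the grasp point. The pads swing forward as they close: fully open they stand 13 mm farther back than shut.
Start: joints at [1.01, 0.053, 1.613, -0, 1.476, -0.119], TCP at [0.267, 0.565, 0.25] pointing down, gripper open.
Joint ranges: [-3.01, 3.01], [-1.01, 2.22], [0.06, 2.58], [-1.02, 4.17], [0.09, 2.62], [-3.14, 3.14]. Speed limits (rad/s): [2.57, 2.57, 3.14, 3.14, 3.14, 3.14].

## Interface

Orientations are given as a unit quaternion [w, x, y, z].
In Python, from plant import manip gives the robot as it stands. The module is installed in compiled form; this text tells all that it offers.
- The arm moves only by the tool move_arm, never from a script. Its argument "rows" is a list of rows, each a list of 7 numbers: the shift along the tool's x, y, z in cm, then the turn, a rotation vector about the tool's x, y, z in degrees, then the opening, from -1 (shut) to 1 (fully open). In form: [[tx, ty, tz, ax, ay, az, jaw], ...]. A call has 1 to 20 rows; each row shifts and turns the commanded pose from where the row before left it, along the tool's axes as they then stand; what a row does not reach is not made up. A row lasts 1/12 s, in which the tool goes at most 41.7 mm and 7.16 degrees, less where a joint would pass 70% of its speed; a pose out of reach is approached as far as the arm can. A call is refused whole if a number of a shift passes 4.17 or a number of a turn 7.16, either way. A call with a gripper value outside its range is refused whole. The fingers move at their own pace and stop on an object; the grip force is fixed at half the most. Time passes only in rows, so rows that do not move let the fingers close. It gives the time, the measured TCP pose, the force, the opening and the grip force at its end, in the units of the state.
- manip.state(): the state, without advancing time (a new reading comes with each control period).
- manip.grab_frame(name): name is "scene" or "top" or "wrist"; returns a dict with "img" (400x640x3 uint8, blue, green, red), "mtx" (3x3 intrinsics, pixels), "R" (3x3) and "t" (3): a world point X has camera coordinates R X + t. Camera axes: x right, y down, z forward; pixel columns grow to the right and rows downward; lengths in m; the calibration is good to about 2 mm. A picture is of the moment at which its call begins. There is no depth.
- manip.job_done(): hands the job in; it is judged then, once.
The state is a dict: "time": time; "joint_pos": joint angles; "joint_vel": joint speeds; "joint_efforts": joint torques, N m; "tool_pos": TCP position; "tool_rot": TCP orientation; "contact_force": force on the tool from outside, world axes, zero at the start; "ft_torque": the same for the moment, N m; "gripper_width": opening from 0.0 (shut) to 1.0 (fully open); "grasp_force": force on a finger pad.
Only numpy, scipy, OpenCV 4.12 (cv2) and the standard library are available. Lean on these libraries where they do the work, as an engineer would, in place of code of your own. Each camera call takes 0.05 s, during which the arm holds its last target. There are 200 camera calls.

## Task

Move the row of four glaze jars from the ware board to the glaze rack, standing each jar upright inside the pocket whose test tile has the colour of its lid. Keep the jars upright and set them down gently instead of dropping them, and leave the unfired clay mug and clay bowl where they stand.

Things in the scene. Friction and masses are not known exactly. Their poses are not given: they have to be found in the camera images.
- jar_red: Loose upright glaze jar with red lid and red band on a white plastic wall, a plain cylinder 48 mm across, 72 mm high, about 0.2 kg. Origin: centre of its underside, z along its axis; yaw means nothing. The jars stand in one straight row with the clay mug (see there) on a flat wooden board, its top 24 mm above the table. Fingers have room only before and behind a jar (across the row).
- jar_yellow: Loose upright glaze jar with yellow lid and yellow band on a white plastic wall, a plain cylinder 48 mm across, 72 mm high, about 0.2 kg. Origin: centre of its underside, z along its axis; yaw means nothing. The jars stand in one straight row with the clay mug (see there) on a flat wooden board, its top 24 mm above the table. Fingers have room only before and behind a jar (across the row).
- jar_green: Loose upright glaze jar with green lid and green band on a white plastic wall, a plain cylinder 48 mm across, 72 mm high, about 0.2 kg. Origin: centre of its underside, z along its axis; yaw means nothing. The jars stand in one straight row with the clay mug (see there) on a flat wooden board, its top 24 mm above the table. Fingers have room only before and behind a jar (across the row).
- jar_blue: Loose upright glaze jar with blue lid and blue band on a white plastic wall, a plain cylinder 48 mm across, 72 mm high, about 0.2 kg. Origin: centre of its underside, z along its axis; yaw means nothing. The jars stand in one straight row with the clay mug (see there) on a flat wooden board, its top 24 mm above the table. Fingers have room only before and behind a jar (across the row).
- bay_red: Fixed rack bay with a red test tile. Square pocket 66 x 66 mm inside, with a wooden edge 6 mm high, 5 mm wide. Origin: centre of the bay's underside, below the pocket's centre; pocket floor 8 mm above it, edge top 14 mm. x, y along the pocket's sides; tile (66 x 22 mm, flat, top at 14 mm) centred 50 mm to -x. The rack's row (four bays, clay bowl, any order) runs along y, 80 mm apart.
- bay_yellow: Fixed rack bay with a yellow test tile. Square pocket 66 x 66 mm inside, with a wooden edge 6 mm high, 5 mm wide. Origin: centre of the bay's underside, below the pocket's centre; pocket floor 8 mm above it, edge top 14 mm. x, y along the pocket's sides; tile (66 x 22 mm, flat, top at 14 mm) centred 50 mm to -x. The rack's row (four bays, clay bowl, any order) runs along y, 80 mm apart.
- bay_green: Fixed rack bay with a green test tile. Square pocket 66 x 66 mm inside, with a wooden edge 6 mm high, 5 mm wide. Origin: centre of the bay's underside, below the pocket's centre; pocket floor 8 mm above it, edge top 14 mm. x, y along the pocket's sides; tile (66 x 22 mm, flat, top at 14 mm) centred 50 mm to -x. The rack's row (four bays, clay bowl, any order) runs along y, 80 mm apart.
- bay_blue: Fixed rack bay with a blue test tile. Square pocket 66 x 66 mm inside, with a wooden edge 6 mm high, 5 mm wide. Origin: centre of the bay's underside, below the pocket's centre; pocket floor 8 mm above it, edge top 14 mm. x, y along the pocket's sides; tile (66 x 22 mm, flat, top at 14 mm) centred 50 mm to -x. The rack's row (four bays, clay bowl, any order) runs along y, 80 mm apart.
- clay_mug: Loose unfired grey clay mug, 60 mm across, 66 mm high, standing in the row of jars on the board, its handle across the row. The row has five places 80 mm apart, four jars and the mug in any order, each up to 5 mm off its place. Origin: centre of its underside. To be left alone.
- clay_bowl: Loose unfired grey clay bowl, 66 mm across, 36 mm high, standing in one of the five places of the rack's row. Origin: centre of its underside. To be left alone.

How it is judged:
By the outcome, as a careful person would: the job done as asked, in the order asked, and still so for the second after the job is handed in, with the robot touching nothing.
It also fails if it takes over 90 s, if anything falls off the work surface, if the arm or the gripper's body presses on something with over 40 N, if the wrist force passes 120 N, or if a joint passes its speed limit or range.

## Working session

There is one attempt and no reset: what is moved stays moved. The work goes in short steps, Python scripts to look and compute and a tool call to move; the robot and the scene stay as the last step left them, time stands still between calls to the robot, and variables do not carry over. Pictures are saved under pics/ and viewed, at most 14 in all, crops included, and the job is handed in when it is done.

Besides the shell and the picture viewer there is one more tool, called after "Call:" as a command line: name --pt "numbers of a row" for each row, then --argument value for the rest. move_arm: Moves the arm, as the interface text tells. Its arguments: {"type":"object","properties":{"rows":{"type":"array","items":{"type":"array","items":{"type":"number"}}}},"required":["rows"]}

```bash
mkdir -p pics
python3 - <<'E'
from plant import manip
import cv2,numpy as np
print(manip.tip_reach, manip.state())
for n in("scene","top"):
    f=manip.grab_frame(n);cv2.imwrite(f"pics/{n}0.png",f["img"]);np.savez(f"{n}0.npz",**f)
    print(n,f["mtx"].round(1).tolist(),(-f["R"].T@f["t"]).round(3),f["R"].round(2).tolist())
E
```

```text
0.019 {'time': 0.0, 'joint_pos': array([ 1.00999938e+00,  5.33648372e-02,  1.61431606e+00,  3.56801208e-05,
        1.47599937e+00, -1.18979618e-01]), 'joint_vel': array([-0.00182251,  0.00141496, -0.00041972,  0.00109312, -0.00123378,
       -0.00024909]), 'joint_efforts': array([ 4.31338515e-05, -3.93678832e+01, -3.70174992e+01, -1.40791076e-04,
        7.00020013e-03, -5.83459084e-06]), 'tool_pos': array([0.26690197, 0.56448981, 0.24904486]), 'tool_rot': array([-3.64727675e-04,  2.19117841e-01,  9.75697844e-01, -9.78170218e-04]), 'contact_force': array([-0.02768633,  0.73943872, -0.41232296]), 'ft_torque': array([ 0.02765362, -0.06616238,  0.03205691]), 'grasp_force': 0.0, 'gripper_width': 0.9989796927019675}
scene [[406.7, 0.0, 322.7], [0.0, 406.7, 190.4], [0.0, 0.0, 1.0]] [0.865 0.458 0.717] [[-0.8, 0.6, -0.01], [0.46, 0.61, -0.65], [-0.38, -0.52, -0.76]]
top [[490.5, 0.0, 329.4], [0.0, 490.5, 206.1], [0.0, 0.0, 1.0]] [0.412 0.015 1.045] [[-0.01, -1.0, 0.02], [-0.99, 0.01, -0.14], [0.14, -0.02, -0.99]]
```

View pics/scene0.png

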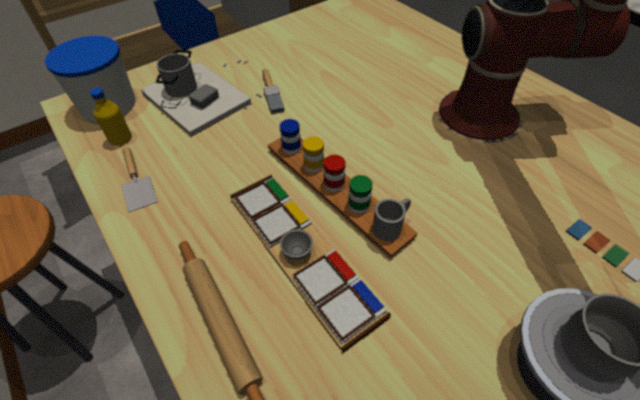

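View pics/top0.png

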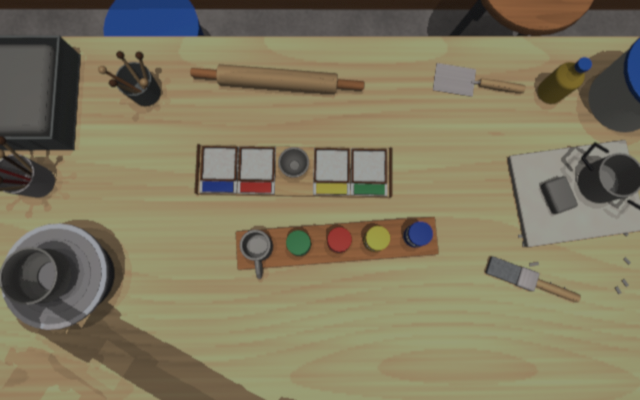

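The scene view shows the jar row: blue (290,135), yellow (313,152), red (334,170), green (360,190) and mug (390,218). In the top view the bays sit at about row 164: blue col 218, red 257, bowl 293, yellow 331, green 369. The jars are at rows 233–245, cols 298–418.

```bash
cat > h.py <<'E'
import cv2,numpy as np
HUE={"red":(172,8),"yellow":(22,34),"green":(45,90),"blue":(100,130)}
def hmask(img,c,s=120,v=40):
    h,S,V=cv2.split(cv2.cvtColor(img,cv2.COLOR_BGR2HSV)); a,b=HUE[c]
    m=((h>=a)&(h<=b)) if a<b else ((h>=a)|(h<=b))
    return (m&(S>s)&(V>v)).astype(np.uint8)
def blobs(m,lo=25):
    n,l,st,ce=cv2.connectedComponentsWithStats(m)
    return [(st[i],ce[i],l==i) for i in range(1,n) if st[i,4]>=lo]
def cast(f,p,z):
    r=f["R"].T@np.linalg.solve(f["mtx"],[p[0],p[1],1]); c=-f["R"].T@f["t"]
    return c+r*(z-c[2])/r[2]
def tri(fs,ps):
    P=[f["mtx"]@np.c_[f["R"],f["t"]] for f in fs]
    X=cv2.triangulatePoints(P[0],P[1],np.float64(ps[0]).reshape(2,1),np.float64(ps[1]).reshape(2,1))[:,0]
    X=X[:3]/X[3]
    d=[f["R"]@X+f["t"] for f in fs]; e=[np.linalg.norm((f["mtx"]@q/q[2])[:2]-p) for f,q,p in zip(fs,d,ps)]
    return X,e
E
python3 - <<'E'
from h import *
R={"scene":(225,110,420,350),"top":(190,140,445,275)}
for n in R:
    f=dict(np.load(n+"0.npz")); x0,y0,x1,y1=R[n]; im=f["img"][y0:y1,x0:x1]
    cv2.imwrite(f"pics/{n}crop.png",cv2.resize(im,None,fx=2.5 if n=="scene" else 3.1,fy=2.5 if n=="scene" else 3.1,interpolation=cv2.INTER_CUBIC))
    hsv=cv2.cvtColor(im,cv2.COLOR_BGR2HSV)
    for c in HUE:
        for st,ce,_ in blobs(hmask(im,c)): print(n,c,st+[x0,y0,0,0,0],(ce+[x0,y0]).round(1))
    m=((hsv[...,1]<60)&(hsv[...,2]>130)).astype(np.uint8)
    for st,ce,_ in blobs(m,200): print(n,"white",st+[x0,y0,0,0,0],(ce+[x0,y0]).round(1))
E
```

```text
scene red [323 155  22  20 338] [333.9 164.2]
scene red [324 177  20  11 121] [333.7 182.9]
scene red [327 251  28  30 341] [340.8 265.4]
scene yellow [303 136  21  19 292] [313.1 143.8]
scene yellow [285 200  23  24 256] [296.1 211.2]
scene green [350 176  22  17 310] [360.5 184.1]
scene green [267 179  20  21 191] [276.5 188.9]
scene blue [280 120  19  16 217] [289.2 126.5]
scene blue [353 281  30  32 361] [367.3 296.4]
scene white [239 185  38  30 613] [257.  199.5]
scene white [257 208  39  32 710] [275.7 223.5]
scene white [297 260  46  40 993] [319.4 279.3]
scene white [ 322  290   49   46 1215] [345.4 312. ]
top red [241 181  30  12 322] [255.5 186.2]
top red [327 226  25  27 523] [338.8 239.3]
top yellow [317 183  29  11 308] [331.3 187.8]
top yellow [364 226  26  25 493] [377.2 237.7]
top green [355 185  28   8 199] [368.7 188.7]
top green [289 232  14   8  46] [294.5 234.8]
top blue [203 182  30  10 277] [217.8 186.1]
top blue [408 222  24  24 433] [419.6 233.4]
top white [203 149  32  29 859] [218.5 163.2]
top white [241 150  31  29 851] [256.4 163.7]
top white [317 151  30  29 859] [331.4 165.1]
top white [354 152  30  29 857] [368.6 165.8]
```

View pics/scenecrop.png

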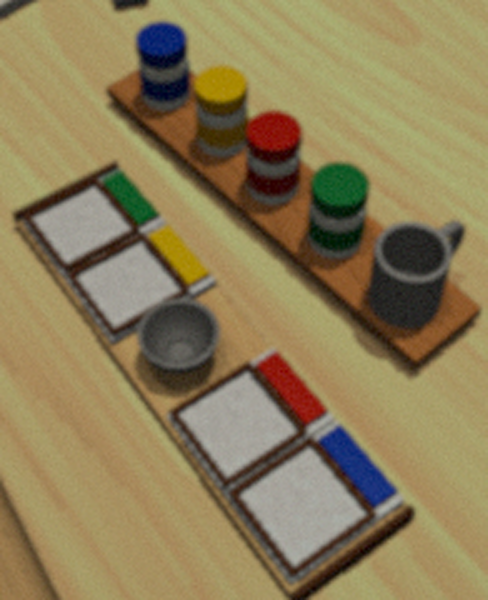

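View pics/topcrop.png

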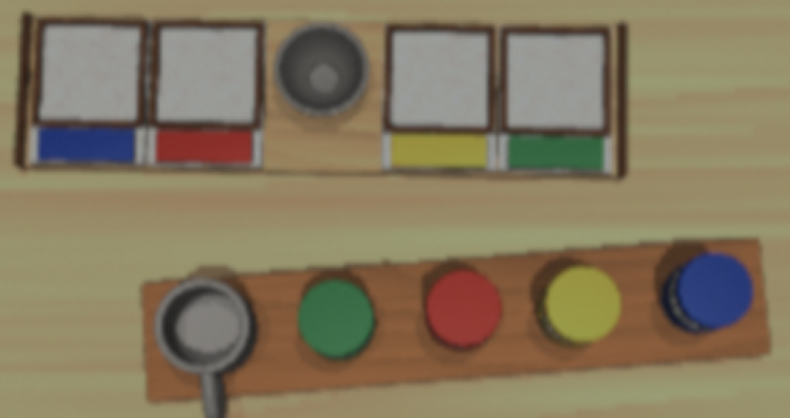

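The crops confirm the layout. The rack has dark end strips, the bowl is in the middle place, and the mug is at the green jar's end with its handle towards the robot. The lid tops are brighter than the lid sides, so I can split them off by brightness.

Run:
```python
from h import *
F={n:dict(np.load(n+"0.npz")) for n in("scene","top")}
R={"scene":(225,110,420,350),"top":(190,140,445,275)}
res={}
for n,f in F.items():
    x0,y0,x1,y1=R[n]
    img=f["img"].copy()
    V=cv2.GaussianBlur(img,(3,3),0)
    for c in HUE:
        m=hmask(V,c,90,40); k=np.zeros_like(m); k[y0:y1,x0:x1]=1; m*=k
        bs=blobs(m,100)
        # tiles: scene -> farther from base; top -> row<205
        for st,ce,l in bs:
            tile = (ce[1]<205) if n=="top" else cast(f,ce,.014)[0]>0.57
            if tile: res[n,c,"tile"]=ce
            elif (n,c,"lid") not in res:
                v=V.max(2); t,_=cv2.threshold(v[l].reshape(-1,1),0,255,cv2.THRESH_OTSU)
                b=(l&(v>t)).astype(np.uint8); bb=max(blobs(b,20),key=lambda q:q[0][4])
                cn=max(cv2.findContours(bb[2].astype(np.uint8),0,2)[0],key=len)
                e=cv2.fitEllipse(cv2.convexHull(cn)); res[n,c,"lid"]=np.array(e[0])
                print(n,c,"lid thr",t,"n",st[4],bb[0][4],"ell",np.round(e[0],1),np.round(e[1],1), "blobc",ce.round(1))
for k in("lid","tile"):
    for c in HUE:
        X,e=tri([F["scene"],F["top"]],[res["scene",c,k],res["top",c,k]])
        print(k,c,X.round(4),np.round(e,2),"cast top",cast(F["top"],res["top",c,k],.096 if k=="lid" else .014).round(4),"cast scene",cast(F["scene"],res["scene",c,k],.096 if k=="lid" else .014).round(4))
W={"blue":(218.5,163.2),"red":(256.4,163.7),"yellow":(331.4,165.1),"green":(368.6,165.8)}
for c,p in W.items(): print("floor",c,cast(F["top"],p,.008).round(4))
```

```text
scene red lid thr 95.0 n 353 254 ell [334.  162.2] [14.9 21.2] blobc [333.8 164.5]
scene yellow lid thr 152.0 n 5415 5170 ell [320.3 222.3] [121.6 281.9] blobc [325.3 218.4]
scene green lid thr 71.0 n 319 283 ell [360.6 183.3] [16.2 21.8] blobc [360.6 184.1]
scene blue lid thr 80.0 n 222 185 ell [289.  125.4] [12.2 18.5] blobc [289.1 126.4]
top red lid thr 125.0 n 532 433 ell [339.9 238.8] [22.6 23.8] blobc [338.8 239.3]
top yellow lid thr 128.0 n 502 435 ell [378.1 237.6] [23.1 23.7] blobc [377.  237.9]
top green lid thr 101.0 n 435 375 ell [297.7 242.4] [21.3 21.6] blobc [297.8 242.1]
top blue lid thr 103.0 n 454 402 ell [420.5 233.1] [22.2 22.5] blobc [419.5 233.3]
lid red [ 0.4856 -0.0215  0.0915] [0.67 0.51] cast top [ 0.4859 -0.022   0.096 ] cast scene [ 0.4873 -0.017   0.096 ]
lid yellow [ 0.4968 -0.1158 -0.2117] [11.79  8.77] cast top [ 0.4878 -0.0962  0.096 ] cast scene [0.6044 0.0917 0.096 ]
lid green [0.4794 0.0603 0.0925] [0.35 0.25] cast top [0.4795 0.0598 0.096 ] cast scene [0.4811 0.063  0.096 ]
lid blue [ 0.4957 -0.1794  0.092 ] [0.49 0.41] cast top [ 0.496  -0.1791  0.096 ] cast scene [ 0.4974 -0.1744  0.096 ]
tile red [0.6037 0.1538 0.0219] [0.5  0.31] cast top [0.6057 0.1544 0.014 ] cast scene [0.6001 0.151  0.014 ]
tile yellow [ 0.6265  0.0782 -0.4026] [56.43 36.05] cast top [ 0.6007 -0.0081  0.014 ] cast scene [0.6578 0.2984 0.014 ]
tile green [ 0.5973 -0.0879  0.0213] [0.61 0.45] cast top [ 0.5994 -0.0892  0.014 ] cast scene [ 0.5936 -0.0925  0.014 ]
tile blue [0.6046 0.2334 0.021 ] [0.69 0.41] cast top [0.6065 0.2342 0.014 ] cast scene [0.601 0.232 0.014]
floor blue [0.6579 0.2347 0.008 ]
floor red [0.6564 0.1532 0.008 ]
floor yellow [ 0.6527 -0.0088  0.008 ]
floor green [ 0.6508 -0.0894  0.008 ]
```

Call:
move_arm --pt "0 0 -1 0 0 6.74 1" --pt "0 0 -1 0 0 6.74 1" --pt "0 0 -1 0 0 6.74 1" --pt "0 0 -1 0 0 6.74 1" --pt "0 0 -1 0 0 6.74 1" --pt "0 0 -1 0 0 6.74 1" --pt "0 0 -1 0 0 6.74 1" --pt "0 0 -1 0 0 6.74 1" --pt "0 0 -1 0 0 6.74 1"

```text
time: 0.85
tool_pos: [0.2671, 0.5647, 0.34]
tool_rot: [0.0, 0.684, 0.73, -0.001]
contact_force: [-0.7, -0.4, -0.6]
gripper_width: 1.003
grasp_force: 0.0
```

Call:
move_arm --pt "-2 0.5 0 0 0 0 1" --pt "-3.6 0.8 0 0 0 0 1" --pt "-3.6 0.8 0 0 0 0 1" --pt "-3.6 0.8 0 0 0 0 1" --pt "-3.6 0.8 0 0 0 0 1" --pt "-3.6 0.8 0 0 0 0 1" --pt "-3.6 0.8 0 0 0 0 1" --pt "-3.6 0.8 0 0 0 0 1" --pt "-3.6 0.8 0 0 0 0 1" --pt "-3.6 0.8 0 0 0 0 1" --pt "-3.6 0.8 0 0 0 0 1" --pt "-3.6 0.8 0 0 0 0 1" --pt "-3.6 0.8 0 0 0 0 1" --pt "-3.6 0.8 0 0 0 0 1" --pt "-3 0.8 0 0 0 0 1" --pt "-2 0.5 0 0 0 0 1" --pt "0 0 0 0 0 0 1" --pt "0 0 0 0 0 0 1"

```text
time: 2.35
tool_pos: [0.4266, 0.0362, 0.3397]
tool_rot: [-0.001, 0.683, 0.731, -0.0]
contact_force: [-0.7, 0.1, 0.5]
gripper_width: 1.001
grasp_force: 0.0
```

Run:
```python
from plant import manip
import cv2,numpy as np
s=manip.state(); print(s["time"],s["tool_pos"],s["tool_rot"],s["joint_pos"])
f=manip.grab_frame("wrist");cv2.imwrite("pics/w1.png",f["img"]);np.savez("w1.npz",**f)
print(f["mtx"].round(1).tolist(),(-f["R"].T@f["t"]).round(3),f["R"].round(2).tolist())
```

```text
2.35 [0.42660264 0.03615784 0.33968924] [-6.54651329e-04  6.82735513e-01  7.30665252e-01 -2.81898289e-04] [-8.98571256e-02 -4.75328941e-01  1.91792819e+00  3.62667882e-04
  1.70037282e+00 -1.57606399e-01]
[[288.3, 0.0, 320.7], [0.0, 288.3, 197.0], [0.0, 0.0, 1.0]] [0.422 0.103 0.464] [[1.0, 0.07, -0.0], [0.07, -0.96, 0.27], [0.02, -0.26, -0.96]]
```

View pics/w1.png

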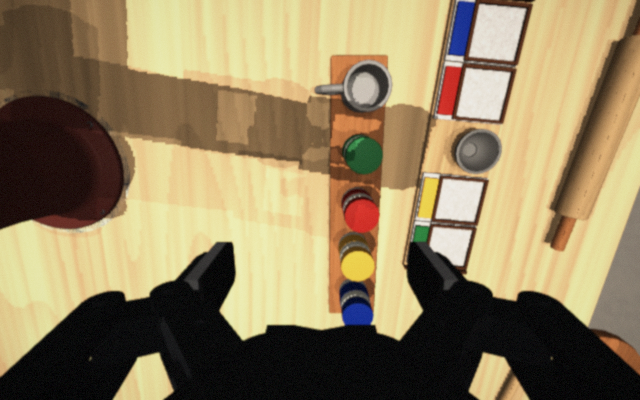

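The wrist view shows the lids: green (363,155), red (361,213), yellow (357,265) and blue (357,313). The tiles are at blue (460,30), red (450,92), yellow (428,200) and green (420,233). I'll take a second wrist view from another place to triangulate.

Call:
move_arm --pt "2 1.5 0 0 0 0 1" --pt "3 3 0 0 0 0 1" --pt "3 3 0 0 0 0 1" --pt "3 3 0 0 0 0 1" --pt "2 1.5 0 0 0 0 1" --pt "0 0 0 0 0 0 1" --pt "0 0 0 0 0 0 1"

```text
time: 2.98
tool_pos: [0.5353, 0.1756, 0.3395]
tool_rot: [-0.001, 0.68, 0.733, -0.001]
contact_force: [0.2, 0.5, 0.7]
gripper_width: 1.001
grasp_force: 0.0
```

Run:
```python
from plant import manip
from h import *
s=manip.state(); print(s["time"],s["tool_pos"])
f=manip.grab_frame("wrist");cv2.imwrite("pics/w2.png",f["img"]);np.savez("w2.npz",**f)
F=[dict(np.load("w1.npz")),dict(f),dict(np.load("top0.npz"))]
D={}
for i,g in enumerate(F):
    b=cv2.GaussianBlur(g["img"],(3,3),0); v=b.max(2)
    for c in HUE:
        for st,ce,l in blobs(hmask(b,c,120),60):
            if st[4]>3000: continue
            p=cast(g,ce,.05)
            if not(.4<p[0]<.66 and -.3<p[1]<.33): continue
            if p[0]>.56: k="tile"; q=ce
            else:
                k="lid"; t,_=cv2.threshold(v[l].reshape(-1,1),0,255,cv2.THRESH_OTSU)
                bb=max(blobs((l&(v>t)).astype(np.uint8),20),key=lambda q:q[0][4])
                e=cv2.fitEllipse(cv2.convexHull(max(cv2.findContours(bb[2].astype(np.uint8),0,2)[0],key=len)))
                q=np.array(e[0]); 
                if i<2: print(i,c,np.round(e[0],1),np.round(e[1],1),st[4],t)
            if (i,c,k) not in D or st[4]>D[i,c,k][1]: D[i,c,k]=(q,st[4])
for k in("lid","tile"):
    for c in HUE:
        for a,b in((0,1),(1,2),(0,2)):
            if (a,c,k) in D and (b,c,k) in D:
                X,e=tri([F[a],F[b]],[D[a,c,k][0],D[b,c,k][0]]); print(k,c,a,b,X.round(4),np.round(e,1))
```

```text
2.9833 [0.53529262 0.17561438 0.33950748]
0 red [345.8 199. ] [ 7.8 17.7] 133 74.0
0 red [361.7 216.1] [32.2 35.3] 1035 157.0
0 yellow [357.5 265.8] [28.4 31.8] 771 205.0
0 green [355.5 143.6] [ 5.9 18.9] 980 105.0Traceback (most recent call last):
  File "<stdin>", line 17, in <module>
ValueError: max() iterable argument is empty
```

View pics/w2.png

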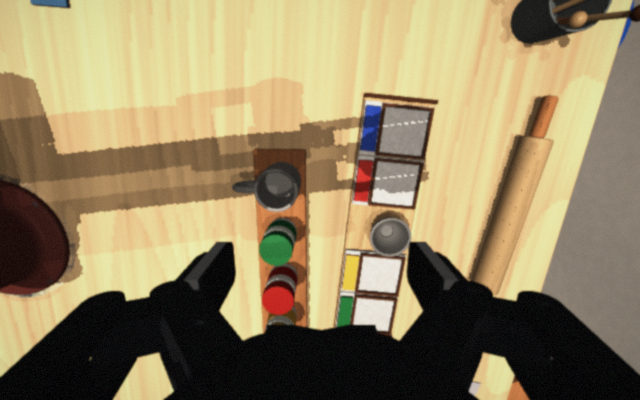

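This view shows the tiles blue (371,128), red (361,180), yellow (350,272) and green (345,310), with the green lid at (278,243) and the red at (280,292). The arm's shadow crosses parts of it, so I'll skip brightness splits that fail.

Run:
```python
from h import *
F=[dict(np.load(n)) for n in("w1.npz","w2.npz","top0.npz")]
D={}
for i,g in enumerate(F):
    b=cv2.GaussianBlur(g["img"],(3,3),0); v=b.max(2)
    for c in HUE:
        for st,ce,l in blobs(hmask(b,c,120,30),60):
            if st[4]>3000: continue
            p=cast(g,ce,.05)
            if not(.4<p[0]<.66 and -.3<p[1]<.33): continue
            k="tile" if p[0]>.565 else "lid"; q=ce
            if k=="tile":
                q=np.array(cv2.minAreaRect(max(cv2.findContours(l.astype(np.uint8),0,2)[0],key=len))[0])
            else:
                t=cv2.threshold(v[l].reshape(-1,1),0,255,cv2.THRESH_OTSU)[0]
                bs=blobs((l&(v>t)).astype(np.uint8),20)
                if not bs: continue
                bb=max(bs,key=lambda q:q[0][4])
                e=cv2.fitEllipse(cv2.convexHull(max(cv2.findContours(bb[2].astype(np.uint8),0,2)[0],key=len)))
                if min(e[1])<.8*max(e[1]): continue
                q=np.array(e[0])
            if (i,c,k) not in D or st[4]>D[i,c,k][1]: D[i,c,k]=(q,st[4])
for k in("lid","tile"):
    for c in HUE:
        for a,b in((0,1),(1,2),(0,2)):
            if (a,c,k) in D and (b,c,k) in D:
                X,e=tri([F[a],F[b]],[D[a,c,k][0],D[b,c,k][0]]); print(k,c,a,b,X.round(4),np.round(e,1),D[a,c,k][0].round(1),D[b,c,k][0].round(1))
```

```text
lid red 0 1 [ 0.485  -0.0214  0.0952] [0.2 0.2] [361.7 216.1] [277.2 300.2]
lid red 1 2 [ 0.4857 -0.0219  0.0946] [0.7 0.2] [277.2 300.2] [339.9 238.8]
lid red 0 2 [ 0.486  -0.0221  0.0931] [0.3 0.1] [361.7 216.1] [339.9 238.8]
lid yellow 0 2 [ 0.4878 -0.0968  0.0938] [0.3 0.1] [357.5 265.8] [378.2 237.6]
lid blue 0 2 [ 0.496  -0.1792  0.0937] [0.3 0.1] [357.3 315.5] [420.3 233.2]
tile red 0 1 [0.6029 0.1532 0.0258] [0. 0.] [449.9  90. ] [363.8 180.4]
tile red 1 2 [0.6036 0.1525 0.0224] [0.1 0. ] [363.8 180.4] [255.5 186.5]
tile red 0 2 [0.6032 0.1524 0.0253] [0.6 0.2] [449.9  90. ] [255.5 186.5]
tile yellow 0 1 [ 0.598  -0.0065  0.0266] [0. 0.] [428.1 197.3] [350.2 272.3]
tile yellow 1 2 [ 0.5988 -0.0071  0.0255] [0.4 0.1] [350.2 272.3] [331. 188.]
tile yellow 0 2 [ 0.5995 -0.0072  0.0233] [0.1 0. ] [428.1 197.3] [331. 188.]
tile green 0 1 [ 0.5889 -0.0613  0.055 ] [2.7 2.5] [421.  234.5] [344.8 312.2]
tile green 1 2 [ 0.5969 -0.0877  0.0238] [0. 0.] [344.8 312.2] [369. 189.]
tile green 0 2 [ 0.6056 -0.0895 -0.0113] [4.7 1.3] [421.  234.5] [369. 189.]
tile blue 0 1 [0.6041 0.2327 0.0252] [0.1 0.1] [461.5  28.1] [370.6 127.8]
tile blue 1 2 [0.6043 0.2327 0.0216] [0.2 0. ] [370.6 127.8] [217.5 186.5]
tile blue 0 2 [0.6028 0.2313 0.029 ] [0.2 0. ] [461.5  28.1] [217.5 186.5]
```

Rack tile tops measure about 24 mm, so the rack stands about 10 mm above the table and the pocket floors are at about 18 mm. Lid tops at about 95 mm agree with the text. I'll start with green.

```bash
cat > d.py <<'E'
import sys
from plant import manip
import numpy as np
from scipy.spatial.transform import Rotation as Ro
s=manip.state(); w,x,y,z=s["tool_rot"]; R=Ro.from_quat([x,y,z,w])
J={"green":(.4795,.0598),"red":(.4857,-.0220),"yellow":(.4878,-.0965),"blue":(.496,-.1792)}
B={"blue":(.654,.2315),"red":(.653,.152),"yellow":(.649,-.0083),"green":(.647,-.0888)}
print("t",s["time"],"pos",s["tool_pos"].round(4),"yaw",R.as_matrix()[:2,1].round(4))
P=s["tool_pos"]
for a in sys.argv[1:]:
    k,c=a[0],a[1:]; T=np.r_[(J if k=="J" else B)[c],.069 if k=="J" else .0645]
    print(a,"tool cm",(R.inv().apply(T-P)*100).round(2)); P=T
E
python3 d.py Jgreen Bgreen Jred Bred Jyellow Byellow Jblue Bblue
```

```text
t 3.0333 pos [0.5351 0.1746 0.3399] yaw [0.9973 0.0729]
Jgreen tool cm [-11.04  -6.35  27.1 ]
Bgreen tool cm [-16.04  15.62   0.44]
Jred tool cm [  7.84 -15.6   -0.43]
Bred tool cm [16.13 17.95  0.42]
Jyellow tool cm [-23.58 -18.29  -0.42]
Byellow tool cm [ 7.62 16.72  0.43]
Jblue tool cm [-15.93 -16.51  -0.43]
Bblue tool cm [39.81 18.75  0.42]
```

Call:
move_arm --pt "-1.5 -0.8 1 0 0 0 1" --pt "-3 -1.7 3 0 0 0 1" --pt "-3 -1.7 3 0 0 0 1" --pt "-2 -1.3 3 0 0 0 1" --pt "-1.5 -0.9 2 0 0 0 1" --pt "0 0 2 0 0 0 1" --pt "0 0 2 0 0 0 1" --pt "0 0 2 0 0 0 1" --pt "0 0 2 0 0 0 1" --pt "0 0 2 0 0 0 1" --pt "0 0 2 0 0 0 1" --pt "0 0 1.5 0 0 0 1" --pt "0 0 1 0 0 0 1" --pt "0 0 0.6 0 0 0 1" --pt "0 0 0 0 0 0 1"

```text
time: 4.28
tool_pos: [0.4813, 0.0644, 0.0738]
tool_rot: [-0.001, 0.682, 0.731, -0.001]
contact_force: [0.5, 0.1, -1.3]
gripper_width: 1.003
grasp_force: 0.0
```

Run:
```python
from plant import manip
import cv2,numpy as np
s=manip.state(); print(s["tool_pos"],s["contact_force"])
f=manip.grab_frame("wrist");cv2.imwrite("pics/w3.png",f["img"])
```

```text
[0.48126177 0.06436936 0.07375169] [ 0.46537342  0.07508566 -1.26200297]
```

View pics/w3.png

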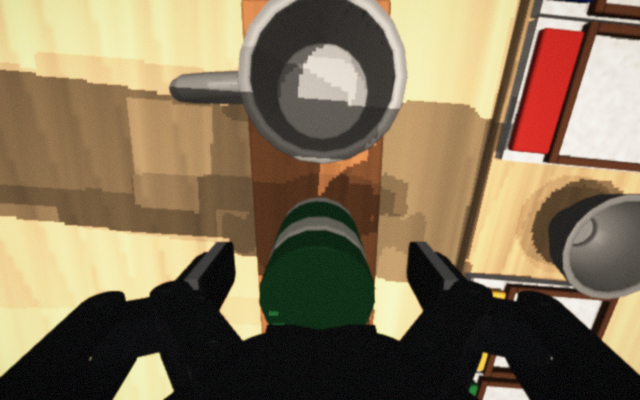

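The green jar is centred between the fingers (lid about (317,285), fingers at 232 and 410). I'll make small corrections and grip.

Call:
move_arm --pt "-0.4 -0.1 0.3 0 0 0 1" --pt "0 0 0.2 0 0 0 1" --pt "0 0 0 0 0 0 -1" --pt "0 0 0 0 0 0 -1" --pt "0 0 0 0 0 0 -1" --pt "0 0 0 0 0 0 -1" --pt "0 0 0 0 0 0 -1" --pt "0 0 0 0 0 0 -1" --pt "0 0 0 0 0 0 -1" --pt "0 0 0 0 0 0 -1"

```text
time: 5.17
tool_pos: [0.482, 0.0605, 0.0703]
tool_rot: [0.0, 0.682, 0.732, 0.0]
contact_force: [-1.7, -0.1, 5.8]
gripper_width: 0.551
grasp_force: 62.2
```

Call:
move_arm --pt "0 0 -0.5 0 0 0 -1" --pt "0 0 -1 0 0 0 -1" --pt "0 0 -1.5 0 0 0 -1" --pt "0 0 -2 0 0 0 -1" --pt "0 0 -2 0 0 0 -1" --pt "0 0 -2 0 0 0 -1" --pt "0 0 -1 0 0 0 -1" --pt "0 0 0 0 0 0 -1"

```text
time: 5.83
tool_pos: [0.4832, 0.0605, 0.1726]
tool_rot: [0.002, 0.682, 0.732, 0.002]
contact_force: [0.3, 0.1, -1.9]
gripper_width: 0.544
grasp_force: 62.0
```

```bash
python3 d.py Bgreen
python3 - <<'E'
from plant import manip
import cv2
f=manip.grab_frame("scene");cv2.imwrite("pics/s1.png",f["img"])
E
```

```text
t 5.8333 pos [0.4832 0.0605 0.1726] yaw [0.9975 0.0702]
Bgreen tool cm [-16.03  15.24  10.91]
```

View pics/s1.png

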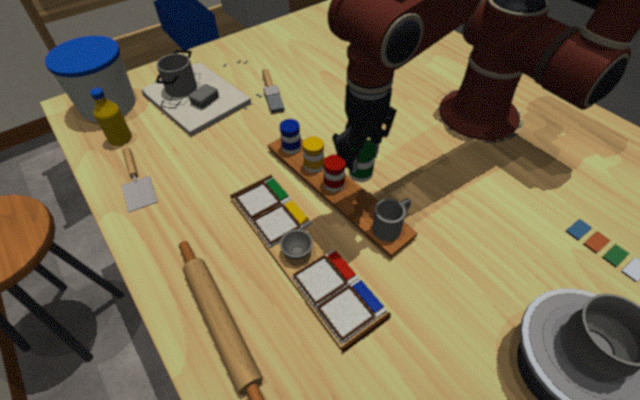

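The green jar is held upright and clear of the board at about (364,158).

Call:
move_arm --pt "-0.8 0.8 0 0 0 0 -1" --pt "-1.6 1.5 0 0 0 0 -1" --pt "-2 1.9 0 0 0 0 -1" --pt "-2.2 2.1 0 0 0 0 -1" --pt "-2.2 2.1 0 0 0 0 -1" --pt "-2.2 2.1 0 0 0 0 -1" --pt "-2 1.9 0 0 0 0 -1" --pt "-1.6 1.5 1 0 0 0 -1" --pt "-1 0.9 1.5 0 0 0 -1" --pt "-0.4 0.4 1.5 0 0 0 -1" --pt "0 0 1.5 0 0 0 -1" --pt "0 0 1.5 0 0 0 -1" --pt "0 0 1 0 0 0 -1" --pt "0 0 0.5 0 0 0 -1" --pt "0 0 0 0 0 0 -1" --pt "0 0 0 0 0 0 -1"

```text
time: 7.22
tool_pos: [0.6443, -0.0881, 0.0847]
tool_rot: [0.0, 0.682, 0.732, 0.0]
contact_force: [-0.3, 0.8, -2.6]
gripper_width: 0.546
grasp_force: 62.1
```

```bash
python3 d.py Bgreen
python3 - <<'E'
from plant import manip
import cv2
f=manip.grab_frame("top");g=manip.grab_frame("wrist")
cv2.imwrite("pics/c1.png",cv2.vconcat([cv2.resize(f["img"][130:290,190:450],(640,394)),cv2.resize(g["img"],(320,200),).copy() if 0 else cv2.copyMakeBorder(cv2.resize(g["img"],(320,200)),0,0,0,320,0)]))
E
```

```text
t 7.2167 pos [ 0.6443 -0.0881  0.0847] yaw [0.9975 0.0708]
Bgreen tool cm [-0.09  0.26  2.02]
```

View pics/c1.png

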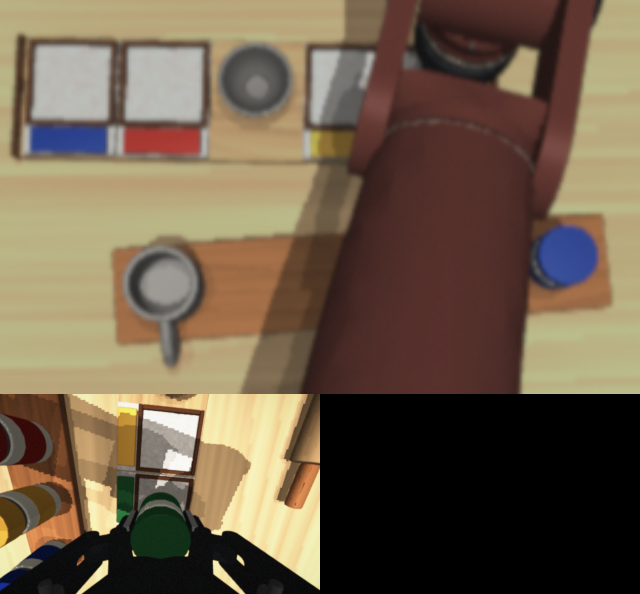

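The arm blocks the top view, but the wrist view (lower inset) shows the jar over the green pocket beside the green tile. I'll lower it slowly, feeling for contact.

Call:
move_arm --pt "-0.1 0.2 0.5 0 0 0 -1" --pt "0 0.1 0.5 0 0 0 -1" --pt "0 0 0.4 0 0 0 -1" --pt "0 0 0.2 0 0 0 -1" --pt "0 0 0 0 0 0 -1" --pt "0 0 0 0 0 0 -1"

```text
time: 7.82
tool_pos: [0.6472, -0.0892, 0.0682]
tool_rot: [-0.0, 0.682, 0.732, -0.0]
contact_force: [1.2, 0.0, -2.4]
gripper_width: 0.548
grasp_force: 62.1
```

Call:
move_arm --pt "0 0 0.1 0 0 0 -1" --pt "0 0 0.1 0 0 0 -1" --pt "0 0 0 0 0 0 -1"

```text
time: 8.07
tool_pos: [0.6474, -0.0892, 0.0665]
tool_rot: [-0.0, 0.682, 0.731, -0.0]
contact_force: [-0.0, 0.7, -3.1]
gripper_width: 0.549
grasp_force: 62.1
```

Call:
move_arm --pt "0 0 0.1 0 0 0 -1" --pt "0 0 0 0 0 0 -1"

```text
time: 8.23
tool_pos: [0.6477, -0.0893, 0.0663]
tool_rot: [0.0, 0.682, 0.732, 0.0]
contact_force: [-1.6, -0.1, 1.4]
gripper_width: 0.542
grasp_force: 62.3
```

Call:
move_arm --pt "0 0 0.05 0 0 0 -1" --pt "0 0 0 0 0 0 -1"

```text
time: 8.4
tool_pos: [0.6476, -0.0893, 0.0663]
tool_rot: [0.0, 0.682, 0.732, -0.0]
contact_force: [-4.1, 1.1, 5.1]
gripper_width: 0.546
grasp_force: 62.8
```

Contact is at TCP z 0.0663. I'll release, lift and go to red.

Call:
move_arm --pt "0 0 0 0 0 0 0.2" --pt "0 0 0 0 0 0 1" --pt "0 0 0 0 0 0 1" --pt "0 0 0 0 0 0 1" --pt "0 0 0 0 0 0 1" --pt "0 0 0 0 0 0 1" --pt "0 0 -0.8 0 0 0 1" --pt "0 0 -1.5 0 0 0 1" --pt "0 0 -2 0 0 0 1" --pt "0 0 -2 0 0 0 1" --pt "0 0 -2 0 0 0 1" --pt "0 0 -1.5 0 0 0 1" --pt "0.8 -1.6 -0.7 0 0 0 1" --pt "1.5 -3 0 0 0 0 1" --pt "1.5 -3 0 0 0 0 1" --pt "1.6 -3.2 0 0 0 0 1" --pt "1.5 -3 0 0 0 0 1" --pt "1 -1.8 0 0 0 0 1" --pt "0 0 0 0 0 0 1" --pt "0 0 0 0 0 0 1"

```text
time: 10.07
tool_pos: [0.4862, -0.0212, 0.1712]
tool_rot: [0.001, 0.682, 0.732, 0.001]
contact_force: [0.2, -1.2, 0.1]
gripper_width: 1.003
grasp_force: 0.0
```

```bash
python3 d.py Jred
python3 - <<'E'
from plant import manip
import cv2
f=manip.grab_frame("scene");cv2.imwrite("pics/s2.png",cv2.resize(f["img"][100:360,200:440],None,fx=2.2,fy=2.2))
E
```

```text
t 10.0667 pos [ 0.4862 -0.0212  0.1712] yaw [0.9975 0.0709]
Jred tool cm [-0.07 -0.08 10.22]
```

View pics/s2.png

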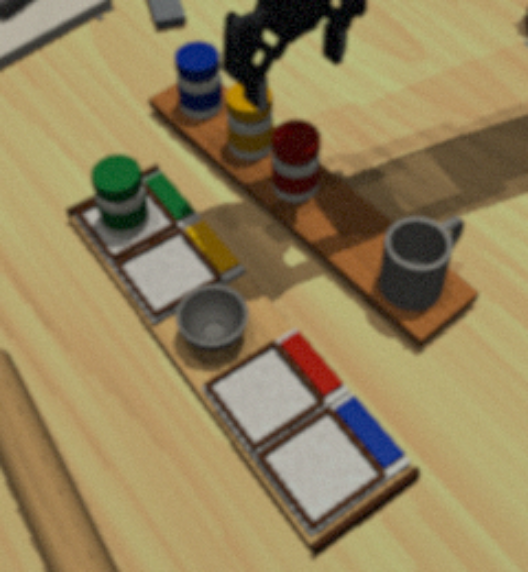

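The green jar stands centred and upright in the green pocket, and the bowl and mug are untouched. Next is red.

Call:
move_arm --pt "-0.1 -0.1 1 0 0 0 1" --pt "0 0 1.8 0 0 0 1" --pt "0 0 1.8 0 0 0 1" --pt "0 0 1.8 0 0 0 1" --pt "0 0 1.8 0 0 0 1" --pt "0 0 1.2 0 0 0 1" --pt "0 0 0.7 0 0 0 1" --pt "0 0 0 0 0 0 1" --pt "0 0 0 0 0 0 1"

```text
time: 10.87
tool_pos: [0.4858, -0.0227, 0.0691]
tool_rot: [-0.0, 0.682, 0.731, -0.0]
contact_force: [0.8, 1.0, 0.2]
gripper_width: 0.999
grasp_force: 0.0
```

Call:
move_arm --pt "0 0 0 0 0 0 -1" --pt "0 0 0 0 0 0 -1" --pt "0 0 0 0 0 0 -1" --pt "0 0 0 0 0 0 -1" --pt "0 0 0 0 0 0 -1" --pt "0 0 0 0 0 0 -1" --pt "0 0 0 0 0 0 -1" --pt "0 0 0 0 0 0 -1"

```text
time: 11.53
tool_pos: [0.4863, -0.0226, 0.0705]
tool_rot: [0.001, 0.682, 0.732, 0.0]
contact_force: [-2.4, -0.1, 6.6]
gripper_width: 0.544
grasp_force: 62.2
```

Call:
move_arm --pt "0 0 -0.5 0 0 0 -1" --pt "0 0 -1 0 0 0 -1" --pt "0 0 -1.5 0 0 0 -1" --pt "0 0 -2 0 0 0 -1" --pt "0 0 -2 0 0 0 -1" --pt "0 0 -2 0 0 0 -1" --pt "0 0 -1 0 0 0 -1" --pt "0.8 0.9 0 0 0 0 -1" --pt "1.6 1.8 0 0 0 0 -1" --pt "2.2 2.4 0 0 0 0 -1" --pt "2.4 2.7 0 0 0 0 -1" --pt "2.4 2.7 0 0 0 0 -1" --pt "2.4 2.7 0 0 0 0 -1" --pt "2.2 2.4 0 0 0 0 -1" --pt "1.4 1.5 0 0 0 0 -1" --pt "0.7 0.8 0 0 0 0 -1" --pt "0 0 0 0 0 0 -1" --pt "0 0 0 0 0 0 -1"

```text
time: 13.03
tool_pos: [0.6519, 0.1508, 0.1675]
tool_rot: [-0.001, 0.682, 0.732, -0.001]
contact_force: [-0.1, -0.7, -2.5]
gripper_width: 0.545
grasp_force: 62.3
```

```bash
python3 d.py Bred
```

```text
t 13.0333 pos [0.6519 0.1508 0.1675] yaw [0.9975 0.0708]
Bred tool cm [ 0.11  0.15 10.3 ]
```

Call:
move_arm --pt "0.1 0.1 1 0 0 0 -1" --pt "0 0 1.8 0 0 0 -1" --pt "0 0 2 0 0 0 -1" --pt "0 0 1.8 0 0 0 -1" --pt "0 0 1.3 0 0 0 -1" --pt "0 0 0.9 0 0 0 -1" --pt "0 0 0.5 0 0 0 -1" --pt "0 0 0.3 0 0 0 -1" --pt "0 0 0.2 0 0 0 -1" --pt "0 0 0 0 0 0 -1" --pt "0 0 0 0 0 0 -1"

```text
time: 13.95
tool_pos: [0.6543, 0.1519, 0.0721]
tool_rot: [0.001, 0.682, 0.732, 0.001]
contact_force: [1.1, 0.1, -2.1]
gripper_width: 0.551
grasp_force: 62.3
```

Call:
move_arm --pt "0 0 0.1 0 0 0 -1" --pt "0 0 0.1 0 0 0 -1" --pt "0 0 0 0 0 0 -1" --pt "0 0 0 0 0 0 -1"

```text
time: 14.28
tool_pos: [0.6536, 0.1518, 0.0692]
tool_rot: [0.0, 0.682, 0.732, 0.0]
contact_force: [0.5, -0.1, -2.9]
gripper_width: 0.542
grasp_force: 62.3
```

Call:
move_arm --pt "0 0 0.08 0 0 0 -1" --pt "0 0 0 0 0 0 -1" --pt "0 0 0 0 0 0 -1"

```text
time: 14.53
tool_pos: [0.6535, 0.1518, 0.0682]
tool_rot: [-0.0, 0.682, 0.732, -0.0]
contact_force: [-0.8, 0.2, -2.0]
gripper_width: 0.545
grasp_force: 62.3
```

Call:
move_arm --pt "0 0 0.08 0 0 0 -1" --pt "0 0 0.06 0 0 0 -1" --pt "0 0 0 0 0 0 -1" --pt "0 0 0 0 0 0 -1"

```text
time: 14.87
tool_pos: [0.6535, 0.1518, 0.0668]
tool_rot: [-0.0, 0.682, 0.732, -0.0]
contact_force: [0.5, -0.8, -2.4]
gripper_width: 0.547
grasp_force: 62.3
```

Call:
move_arm --pt "0 0 0.06 0 0 0 -1" --pt "0 0 0 0 0 0 -1" --pt "0 0 0 0 0 0 -1"

```text
time: 15.12
tool_pos: [0.6537, 0.1518, 0.0666]
tool_rot: [0.0, 0.682, 0.732, 0.0]
contact_force: [-1.6, -0.3, 0.9]
gripper_width: 0.549
grasp_force: 62.3
```

Call:
move_arm --pt "0 0 0.04 0 0 0 -1" --pt "0 0 0 0 0 0 0.2" --pt "0 0 0 0 0 0 1" --pt "0 0 0 0 0 0 1" --pt "0 0 0 0 0 0 1" --pt "0 0 0 0 0 0 1" --pt "0 0 0 0 0 0 1" --pt "0 0 -0.8 0 0 0 1" --pt "0 0 -1.5 0 0 0 1" --pt "0 0 -2 0 0 0 1" --pt "0 0 -2 0 0 0 1" --pt "0 0 -2 0 0 0 1" --pt "0 0 -1.5 0 0 0 1" --pt "0 0 -0.7 0 0 0 1" --pt "0 0 0 0 0 0 1"

```text
time: 16.37
tool_pos: [0.6551, 0.152, 0.1745]
tool_rot: [0.002, 0.682, 0.732, 0.002]
contact_force: [0.1, -0.4, 0.4]
gripper_width: 1.0
grasp_force: 0.0
```

Call:
move_arm --pt "-1.4 -1.1 0 0 0 0 1" --pt "-2.6 -2 0 0 0 0 1" --pt "-3.3 -2.6 0 0 0 0 1" --pt "-3.3 -2.6 0 0 0 0 1" --pt "-3.3 -2.6 0 0 0 0 1" --pt "-3.3 -2.6 0 0 0 0 1" --pt "-3 -2.3 0 0 0 0 1" --pt "-2.2 -1.6 0 0 0 0 1" --pt "-1.2 -0.9 0 0 0 0 1" --pt "0 0 0 0 0 0 1" --pt "0 0 0 0 0 0 1"

```text
time: 17.28
tool_pos: [0.4876, -0.0956, 0.1699]
tool_rot: [-0.001, 0.683, 0.731, -0.0]
contact_force: [1.3, 0.2, 0.8]
gripper_width: 1.001
grasp_force: 0.0
```

```bash
python3 d.py Jyellow
python3 - <<'E'
from plant import manip
import cv2
f=manip.grab_frame("scene");cv2.imwrite("pics/s3.png",cv2.resize(f["img"][100:360,200:440],None,fx=2.2,fy=2.2))
E
```

```text
t 17.2833 pos [ 0.4876 -0.0956  0.1699] yaw [0.9977 0.0684]
Jyellow tool cm [-0.11  0.02 10.09]
```

View pics/s3.png

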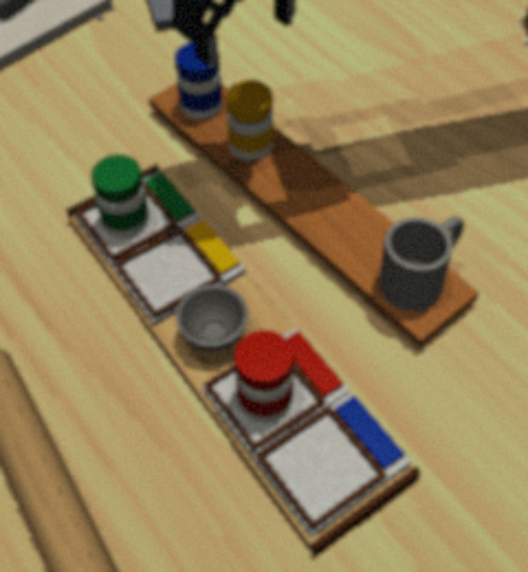

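Red now stands upright in the red pocket, with green unchanged. Next is yellow.

Call:
move_arm --pt "-0.1 0 1 0 0 0 1" --pt "0 0 1.8 0 0 0 1" --pt "0 0 1.8 0 0 0 1" --pt "0 0 1.8 0 0 0 1" --pt "0 0 1.8 0 0 0 1" --pt "0 0 1.2 0 0 0 1" --pt "0 0 0.6 0 0 0 1" --pt "0 0 0 0 0 0 1" --pt "0 0 0 0 0 0 1"

```text
time: 18.08
tool_pos: [0.4887, -0.0961, 0.0709]
tool_rot: [-0.0, 0.682, 0.732, -0.0]
contact_force: [0.3, 0.4, -0.2]
gripper_width: 1.003
grasp_force: 0.0
```

Call:
move_arm --pt "0 0 0 0 0 0 -1" --pt "0 0 0 0 0 0 -1" --pt "0 0 0 0 0 0 -1" --pt "0 0 0 0 0 0 -1" --pt "0 0 0 0 0 0 -1" --pt "0 0 0 0 0 0 -1" --pt "0 0 0 0 0 0 -1" --pt "0 0 0 0 0 0 -1"

```text
time: 18.75
tool_pos: [0.4894, -0.0968, 0.0723]
tool_rot: [0.001, 0.682, 0.731, 0.0]
contact_force: [-1.2, 0.4, 5.4]
gripper_width: 0.548
grasp_force: 62.0
```

Call:
move_arm --pt "0 0 -0.5 0 0 0 -1" --pt "0 0 -1 0 0 0 -1" --pt "0 0 -1.5 0 0 0 -1" --pt "0 0 -2 0 0 0 -1" --pt "0 0 -2 0 0 0 -1" --pt "0 0 -2 0 0 0 -1" --pt "0 0 -1 0 0 0 -1" --pt "0.4 0.9 0 0 0 0 -1" --pt "0.8 1.8 0 0 0 0 -1" --pt "1.1 2.4 0 0 0 0 -1" --pt "1.2 2.6 0 0 0 0 -1" --pt "1.2 2.6 0 0 0 0 -1" --pt "1.2 2.6 0 0 0 0 -1" --pt "0.9 2 0 0 0 0 -1" --pt "0.6 1.2 0 0 0 0 -1" --pt "0.2 0.6 0 0 0 0 -1" --pt "0 0 0 0 0 0 -1" --pt "0 0 0 0 0 0 -1"

```text
time: 20.25
tool_pos: [0.649, -0.0087, 0.1695]
tool_rot: [-0.001, 0.682, 0.732, -0.001]
contact_force: [-0.0, -0.2, -1.9]
gripper_width: 0.547
grasp_force: 61.9
```

```bash
python3 d.py Byellow
```

```text
t 20.25 pos [ 0.649  -0.0087  0.1695] yaw [0.9975 0.0705]
Byellow tool cm [ 0.04  0.03 10.5 ]
```

Call:
move_arm --pt "0 0 1 0 0 0 -1" --pt "0 0 1.8 0 0 0 -1" --pt "0 0 2 0 0 0 -1" --pt "0 0 1.8 0 0 0 -1" --pt "0 0 1.3 0 0 0 -1" --pt "0 0 0.9 0 0 0 -1" --pt "0 0 0.5 0 0 0 -1" --pt "0 0 0.3 0 0 0 -1" --pt "0 0 0.2 0 0 0 -1" --pt "0 0 0 0 0 0 -1" --pt "0 0 0 0 0 0 -1"

```text
time: 21.17
tool_pos: [0.6504, -0.0089, 0.0739]
tool_rot: [0.001, 0.682, 0.732, 0.0]
contact_force: [0.4, 0.1, -1.5]
gripper_width: 0.547
grasp_force: 61.9
```

Call:
move_arm --pt "0 0 0.1 0 0 0 -1" --pt "0 0 0.1 0 0 0 -1" --pt "0 0 0.08 0 0 0 -1" --pt "0 0 0 0 0 0 -1" --pt "0 0 0 0 0 0 -1"

```text
time: 21.58
tool_pos: [0.6497, -0.0088, 0.0701]
tool_rot: [-0.0, 0.682, 0.732, -0.0]
contact_force: [0.9, 0.6, -1.3]
gripper_width: 0.548
grasp_force: 61.9
```

Call:
move_arm --pt "0 0 0.06 0 0 0 -1" --pt "0 0 0 0 0 0 -1" --pt "0 0 0 0 0 0 -1"

```text
time: 21.83
tool_pos: [0.6497, -0.0088, 0.0695]
tool_rot: [-0.0, 0.682, 0.732, -0.0]
contact_force: [-0.3, 0.8, -0.9]
gripper_width: 0.548
grasp_force: 61.9
```

Call:
move_arm --pt "0 0 0.08 0 0 0 -1" --pt "0 0 0.06 0 0 0 -1" --pt "0 0 0 0 0 0 -1" --pt "0 0 0 0 0 0 -1"

```text
time: 22.17
tool_pos: [0.6498, -0.0088, 0.0683]
tool_rot: [0.0, 0.682, 0.731, 0.0]
contact_force: [-0.6, 0.5, 0.7]
gripper_width: 0.547
grasp_force: 62.0
```

Call:
move_arm --pt "0 0 0.04 0 0 0 -1" --pt "0 0 0 0 0 0 -1" --pt "0 0 0 0 0 0 -1"

```text
time: 22.42
tool_pos: [0.6498, -0.0088, 0.0683]
tool_rot: [0.0, 0.682, 0.732, -0.0]
contact_force: [-2.8, -0.5, 4.6]
gripper_width: 0.546
grasp_force: 62.3
```

Call:
move_arm --pt "0 0 0 0 0 0 0.2" --pt "0 0 0 0 0 0 1" --pt "0 0 0 0 0 0 1" --pt "0 0 0 0 0 0 1" --pt "0 0 0 0 0 0 1" --pt "0 0 0 0 0 0 1" --pt "0 0 -0.8 0 0 0 1" --pt "0 0 -1.5 0 0 0 1" --pt "0 0 -2 0 0 0 1" --pt "0 0 -2 0 0 0 1" --pt "0 0 -2 0 0 0 1" --pt "0 0 -1.3 0 0 0 1" --pt "0 0 -0.5 0 0 0 1" --pt "0 0 0 0 0 0 1"

```text
time: 23.58
tool_pos: [0.6509, -0.0089, 0.1715]
tool_rot: [0.002, 0.682, 0.732, 0.001]
contact_force: [-0.3, -0.7, -0.2]
gripper_width: 0.999
grasp_force: 0.0
```

Call:
move_arm --pt "-1.2 -1.2 0 0 0 0 1" --pt "-2.4 -2.5 0 0 0 0 1" --pt "-3 -3.2 0 0 0 0 1" --pt "-3.1 -3.2 0 0 0 0 1" --pt "-3.1 -3.2 0 0 0 0 1" --pt "-2 -2.1 0 0 0 0 1" --pt "-1.1 -1.1 0 0 0 0 1" --pt "0 0 0 0 0 0 1" --pt "0 0 0 0 0 0 1"

```text
time: 24.33
tool_pos: [0.5008, -0.1732, 0.1675]
tool_rot: [-0.001, 0.682, 0.731, -0.0]
contact_force: [0.4, 0.4, 0.6]
gripper_width: 1.004
grasp_force: 0.0
```

```bash
python3 d.py Jblue Bblue
```

```text
t 24.3333 pos [ 0.5008 -0.1732  0.1675] yaw [0.9977 0.0684]
Jblue tool cm [-0.58 -0.5   9.85]
Bblue tool cm [39.89 18.57  0.48]
```

Call:
move_arm --pt "-0.4 -0.4 0 0 0 0 1" --pt "0 0 1 0 0 0 1" --pt "0 0 1.8 0 0 0 1" --pt "0 0 1.8 0 0 0 1" --pt "0 0 1.8 0 0 0 1" --pt "0 0 1.6 0 0 0 1" --pt "0 0 1.2 0 0 0 1" --pt "0 0 0.5 0 0 0 1" --pt "0 0 0 0 0 0 1" --pt "0 0 0 0 0 0 1"

```text
time: 25.17
tool_pos: [0.4983, -0.1772, 0.0718]
tool_rot: [0.0, 0.682, 0.732, 0.0]
contact_force: [0.9, 0.2, 0.1]
gripper_width: 0.999
grasp_force: 0.0
```

Call:
move_arm --pt "0 0 0 0 0 0 -1" --pt "0 0 0 0 0 0 -1" --pt "0 0 0 0 0 0 -1" --pt "0 0 0 0 0 0 -1" --pt "0 0 0 0 0 0 -1" --pt "0 0 0 0 0 0 -1" --pt "0 0 0 0 0 0 -1" --pt "0 0 0 0 0 0 -1"

```text
time: 25.83
tool_pos: [0.4986, -0.1779, 0.073]
tool_rot: [0.001, 0.682, 0.732, 0.0]
contact_force: [-2.0, 0.1, 6.2]
gripper_width: 0.544
grasp_force: 62.2
```

Call:
move_arm --pt "0 0 -0.5 0 0 0 -1" --pt "0 0 -1 0 0 0 -1" --pt "0 0 -1.5 0 0 0 -1" --pt "0 0 -2 0 0 0 -1" --pt "0 0 -2 0 0 0 -1" --pt "0 0 -2 0 0 0 -1" --pt "0 0 -2 0 0 0 -1" --pt "0 0 -1 0 0 0 -1" --pt "0 0 0 0 0 0 -1"

```text
time: 26.58
tool_pos: [0.4993, -0.178, 0.1949]
tool_rot: [0.003, 0.682, 0.732, 0.001]
contact_force: [0.5, -0.3, -1.7]
gripper_width: 0.547
grasp_force: 62.0
```

Call:
move_arm --pt "0.7 0.3 0 0 0 0 -1" --pt "1.4 0.6 0 0 0 0 -1" --pt "2 0.9 0 0 0 0 -1" --pt "2.4 1.1 0 0 0 0 -1" --pt "2.8 1.3 0 0 0 0 -1" --pt "2.8 1.3 0 0 0 0 -1" --pt "2.8 1.3 0 0 0 0 -1" --pt "2.8 1.3 0 0 0 0 -1" --pt "2.8 1.3 0 0 0 0 -1" --pt "2.8 1.3 0 0 0 0 -1" --pt "2.8 1.3 0 0 0 0 -1" --pt "2.8 1.3 0 0 0 0 -1" --pt "2.8 1.3 0 0 0 0 -1" --pt "2.5 1.2 0 0 0 0 -1" --pt "2.2 1.1 0 0 0 0 -1" --pt "1.7 0.8 0 0 0 0 -1" --pt "1.1 0.5 0 0 0 0 -1" --pt "0.5 0.2 0 0 0 0 -1" --pt "0 0 0 0 0 0 -1" --pt "0 0 0 0 0 0 -1"

```text
time: 28.25
tool_pos: [0.653, 0.2311, 0.1907]
tool_rot: [-0.0, 0.682, 0.731, -0.001]
contact_force: [-0.1, 0.0, -2.6]
gripper_width: 0.545
grasp_force: 62.0
```

```bash
python3 d.py Bblue
```

```text
t 28.25 pos [0.653  0.2311 0.1907] yaw [0.9975 0.0701]
Bblue tool cm [ 0.05  0.13 12.62]
```

Contact should come near z 0.069. I'll go down 11.8 cm, then in small steps.

Call:
move_arm --pt "0.1 0.1 1 0 0 0 -1" --pt "0 0 2 0 0 0 -1" --pt "0 0 2.5 0 0 0 -1" --pt "0 0 2 0 0 0 -1" --pt "0 0 1.6 0 0 0 -1" --pt "0 0 1.2 0 0 0 -1" --pt "0 0 0.8 0 0 0 -1" --pt "0 0 0.5 0 0 0 -1" --pt "0 0 0.2 0 0 0 -1" --pt "0 0 0 0 0 0 -1" --pt "0 0 0 0 0 0 -1" --pt "0 0 0 0 0 0 -1"

```text
time: 29.25
tool_pos: [0.6553, 0.2329, 0.0751]
tool_rot: [0.001, 0.682, 0.732, 0.001]
contact_force: [0.2, 0.1, -2.9]
gripper_width: 0.548
grasp_force: 62.0
```

Call:
move_arm --pt "0 0 0.1 0 0 0 -1" --pt "0 0 0.1 0 0 0 -1" --pt "0 0 0 0 0 0 -1" --pt "0 0 0 0 0 0 -1"

```text
time: 29.58
tool_pos: [0.6544, 0.2327, 0.0717]
tool_rot: [-0.0, 0.682, 0.732, -0.0]
contact_force: [0.0, -1.4, -3.0]
gripper_width: 0.544
grasp_force: 62.0
```

Call:
move_arm --pt "0 0 0.06 0 0 0 -1" --pt "0 0 0 0 0 0 -1" --pt "0 0 0 0 0 0 -1"

```text
time: 29.83
tool_pos: [0.6544, 0.2326, 0.071]
tool_rot: [-0.0, 0.682, 0.732, -0.0]
contact_force: [0.2, -0.5, -2.6]
gripper_width: 0.546
grasp_force: 62.0
```

Call:
move_arm --pt "0 0 0.1 0 0 0 -1" --pt "0 0 0.05 0 0 0 -1" --pt "0 0 0 0 0 0 -1" --pt "0 0 0 0 0 0 -1"

```text
time: 30.17
tool_pos: [0.6544, 0.2326, 0.0694]
tool_rot: [-0.0, 0.682, 0.732, -0.0]
contact_force: [-0.9, 0.5, -2.0]
gripper_width: 0.545
grasp_force: 62.0
```

Call:
move_arm --pt "0 0 0.05 0 0 0 -1" --pt "0 0 0 0 0 0 -1" --pt "0 0 0 0 0 0 -1"

```text
time: 30.42
tool_pos: [0.6546, 0.2327, 0.0691]
tool_rot: [0.0, 0.682, 0.732, 0.0]
contact_force: [0.0, 0.1, -2.4]
gripper_width: 0.544
grasp_force: 62.0
```

Call:
move_arm --pt "0 0 0.05 0 0 0 -1" --pt "0 0 0 0 0 0 -1" --pt "0 0 0 0 0 0 -1"

```text
time: 30.67
tool_pos: [0.6546, 0.2327, 0.0691]
tool_rot: [0.0, 0.682, 0.732, 0.0]
contact_force: [-1.3, -0.7, 1.6]
gripper_width: 0.547
grasp_force: 62.2
```

Blue has made contact. I'll release, lift and back off towards the base for a clear view.

Call:
move_arm --pt "0 0 0.03 0 0 0 -1" --pt "0 0 0 0 0 0 0.2" --pt "0 0 0 0 0 0 1" --pt "0 0 0 0 0 0 1" --pt "0 0 0 0 0 0 1" --pt "0 0 0 0 0 0 1" --pt "0 0 0 0 0 0 1" --pt "0 0 -0.8 0 0 0 1" --pt "0 0 -1.5 0 0 0 1" --pt "0 0 -2.5 0 0 0 1" --pt "0 0 -3 0 0 0 1" --pt "0 0 -3 0 0 0 1" --pt "0 -1.5 -2 0 0 0 1" --pt "1 -3 0 0 0 0 1" --pt "1.5 -3 0 0 0 0 1" --pt "1.5 -3 0 0 0 0 1" --pt "1.5 -3 0 0 0 0 1" --pt "1.5 -3 0 0 0 0 1" --pt "1 -1.5 0 0 0 0 1" --pt "0 0 0 0 0 0 1"

```text
time: 32.33
tool_pos: [0.4668, 0.3015, 0.1981]
tool_rot: [-0.0, 0.681, 0.733, 0.001]
contact_force: [0.5, -0.4, -0.1]
gripper_width: 0.999
grasp_force: 0.0
```

Run:
```python
from plant import manip
import cv2
f=manip.grab_frame("scene");g=manip.grab_frame("top")
a=cv2.resize(f["img"][100:360,200:440],None,fx=1.6,fy=1.6);b=cv2.resize(g["img"][130:290,190:450],None,fx=1.55,fy=1.55)
b=cv2.copyMakeBorder(b,0,a.shape[0]-b.shape[0],0,0,0)
cv2.imwrite("pics/end.png",cv2.hconcat([a,b]));print(manip.state()["time"])
```

```text
32.4333
```

View pics/end.png

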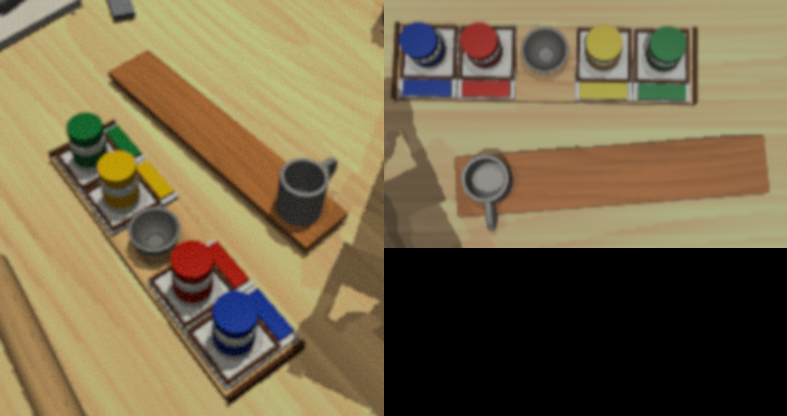

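All four jars stand upright inside the matching pockets. The mug and bowl have not moved, and the arm is clear.

```bash
python3 -c "
from plant import manip
print(manip.job_done())"
```

```text
the job is handed in; nothing more can be done
None
```

The final views show all four jars upright in the pockets matching their lids and the mug and bowl where they stood; I handed the job in at about 32 s, and it returned no verdict.

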